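# Shut off and drain through the lever guards

## Robot

A 6-joint arm with a two-finger parallel gripper is mounted at the origin on the work surface. World frame = base frame: x ahead of the robot, y to its left, z up, the work surface at z = 0. Lengths are in m, angles in rad, forces in N, time in s.
With the tool pointing down it reaches from about 0.325 to 0.775 m from the base axis. Payload 9.3 kg.
Tool frame: the origin (TCP) lies on the front face of the gripper's body, between the roots of the fingers; the fingertips stand 73 mm ahead of it and the grasp point (between the pads) lies 54 mm ahead of it (bot.tcp_to_tips is the distance from the TCP to the fingertips, in m); z points along the fingers, y is the direction in which the jaws open and shut (so a half turn about z gives the same grasp; the last joint's range is limited). The gripper opens to 85 mm and grips with 20 to 120 N. Pads are 22 mm wide; open, the fingers measure 114 mm over their backs; the gripper's body (76 mm by 85 mm) begins 54 mm behind the grasp point. The pads swing forward as they close: fully open they stand 13 mm farther back than shut.
Start: joints at [1.166, 0.259, 0.021, 1.334, 0, 1.418], TCP at [0.137, 0.533, 0.304] pointing down, gripper open.
Joint ranges: [-3.04, 3.04], [-0.91, 1.82], [-1.04, 1.36], [-1.92, 1.95], [-1.52, 1.45], [-3.14, 3.14]. Speed limits (rad/s): [2.22, 2.22, 2.79, 3.14, 3.14, 3.14].

## Interface

Orientations are given as a unit quaternion [x, y, z, w].
In Python, from plant import bot gives the robot as it stands.
- The arm moves only by the tool servo_tool, never from a script. Its argument "series" is a list of rows, each a list of 6 numbers: the shift along the tool's x, y, z in m, then the turn, a rotation vector about the tool's x, y, z in rad. In form: [[dx, dy, dz, rx, ry, rz], ...]. A call has 1 to 12 rows; each row is the pose to reach, as a shift and turn from the pose commanded when the call began, along the tool's axes at that moment; what a row does not reach only later rows make up. A row lasts 1/8 s, in which the tool goes at most 62.5 mm and 10.7 degrees, less where a joint would pass 70% of its speed; a pose out of reach is approached as far as the arm can. A call with a gripper value outside its range is refused whole. "claw" is the opening, from 0 (shut) to 1 (fully open), set as the call begins (left out, the last holds). The fingers move at their own pace and stop on an object; the grip force is fixed at half the most. Time passes only in rows, so rows that repeat a pose let the fingers close. It gives the time, the measured TCP pose, the force and the opening at its end, in the units of the state.
- bot.get_state(): the state, without advancing time (a new reading comes with each control period).
- bot.camera(name): name is "scene" or "top"; returns (picture, depth): 400x640x3 uint8, blue, green, red; 400x640 float32, m along the optical axis (not along the pixel's ray), 0 where there is no reading.
- bot.camera_info(name): a dict with "intrinsics" (3x3 intrinsics, pixels), "position" and "attitude" of the camera in the world. Camera axes: x right, y up, looking along -z (the intrinsics and any distortion apply to the point x, -y, -z); pixel columns grow to the right and rows downward; lengths in m; the calibration is good to about 2 mm. A picture is of the moment at which its call begins. camera_info takes no time and is no camera call.
- bot.close_job(): hands the job in, once; it reports no verdict.
The state is a dict: "time": time; "qpos": joint angles; "qvel": joint speeds; "effort": joint torques, N m; "tool_pos": TCP position; "tool_rot": TCP orientation; "contact_force": force on the tool from outside, world axes, zero at the start; "torque": the same for the moment, N m; "finger_gap": finger opening in m.
Only numpy, scipy, OpenCV 4.12 (cv2) and the standard library are available. Lean on these libraries where they do the work, as an engineer would, in place of code of your own. Each camera call takes 0.05 s, during which the arm holds its last target.

## Task

Shut down the pipe test bench: reach through the window in the top of the guard over the supply valve and press its paddle-ended lever fully down, then do the same at the other guard with the drain valve's ball-ended lever. Do not touch either guard, leave both levers down, and do not pick up or disturb any of the loose things on the bench. Finish with the hand clear of everything.

Things in the scene. Friction and masses are not known exactly. Their poses are not given: they have to be found in the camera images.
- supply_stand: Fixed stand of the supply valve, yawed up to 0.4 rad either way: foot plate 230 by 150 mm, and behind the guard a brass valve with a red-brown cross pipe, 150 mm long along y, its axis 90 mm behind the origin (+x), its top 108 mm above the bench. Origin at bench height, 25 mm behind (+x) the window's centre; x points from the robot's side to the pipe, z up.
- supply_guard: Fixed grey steel guard over the supply valve's lever, not to be touched. Outside 130 mm (x) by 140 mm (y), 125 mm high: a flat level frame, 20 mm wide and 6 mm thick, on four corner posts, with round bars on the front and the sides. Origin at bench height under the window's centre; axes as the stand: x away from the robot's side, y left, z up.
- supply_window (a point): Centre of the window in the top frame of the supply guard, in the plane of the frame's upper face (125 mm above the bench). The opening measures 90 mm (guard x) by 100 mm (guard y). Axes as the guard.
- supply_pad (a point): Point to press, on top of the lever's end, which is a flat rectangular black paddle, 34 mm (x) by 56 mm (y) and 12 mm thick; moves with the lever. Lever up: about 8 mm below the plane of the frame's upper face; fully down: about 38 mm below it; always within 10 mm of the window's centre sideways.
- supply_lever (a joint): The supply valve's lever, a 75 mm steel arm pointing to guard -x from a hinge 75 mm behind the window's centre, 86 mm above the bench. 0: fully up (0.2 rad above level), 0.4 rad: fully down at its stop. Starts 0 to 0.08 rad down. Pressing takes about 4 N at the pad; no spring, it stays where it is left.
- drain_stand: Fixed stand of the drain valve, yawed up to 0.4 rad either way: foot plate 230 by 150 mm, and behind the guard a brass valve with a red-brown cross pipe, 150 mm long along y, its axis 90 mm behind the origin (+x), its top 108 mm above the bench. Origin at bench height, 25 mm behind (+x) the window's centre; x points from the robot's side to the pipe, z up.
- drain_guard: Fixed grey steel guard over the drain valve's lever, not to be touched. Outside 130 mm (x) by 140 mm (y), 125 mm high: a flat level frame, 20 mm wide and 6 mm thick, on four corner posts, with round bars on the front and the sides. Origin at bench height under the window's centre; axes as the stand: x away from the robot's side, y left, z up.
- drain_window (a point): Centre of the window in the top frame of the drain guard, in the plane of the frame's upper face (125 mm above the bench). The opening measures 90 mm (guard x) by 100 mm (guard y). Axes as the guard.
- drain_pad (a point): Point to press, on top of the lever's end, which is a round black ball, 32 mm in diameter; moves with the lever. Lever up: about 8 mm below the plane of the frame's upper face; fully down: about 38 mm below it; always within 10 mm of the window's centre sideways.
- drain_lever (a joint): The drain valve's lever, a 75 mm steel arm pointing to guard -x from a hinge 75 mm behind the window's centre, 86 mm above the bench. 0: fully up (0.2 rad above level), 0.4 rad: fully down at its stop. Starts 0 to 0.08 rad down. Pressing takes about 4 N at the pad; no spring, it stays where it is left.
- collar: Loose steel collar, 52 mm diameter, 30 mm high, standing between the guards. Origin at the centre of its underside. Leave alone.
- nipple: Loose red-brown pipe nipple, 42 mm diameter, 70 mm high, standing on end between the guards. Origin at the centre of its underside. Leave alone.
- elbow: Loose dark steel pipe elbow, 63 mm high, standing on its 44 mm flange with one arm reaching 40 mm level, between the guards. Origin at the centre of its underside. Leave alone.
- wrench: Loose wrench, 190 mm long, lying flat on the left of the bench. Leave alone.
- hammer: Loose hammer lying on the right of the bench. Leave alone.
- bottle: Loose orange bottle, 70 mm diameter, 170 mm high, at the back of the bench. Origin at the centre of its underside. Leave alone.
- carton: Loose cardboard box, 90 by 130 by 60 mm, at the back of the bench. Origin at the centre of its underside. Leave alone.
- pastejar: Loose jar, 70 mm diameter, 70 mm high, on the left of the bench. Origin at the centre of its underside. Leave alone.

How it is judged:
On the way, in this order (a step that is already met when the one before it is completed fails the run):
1. the paddle-ended supply lever is pressed down while the ball-ended drain lever is still up (value of joint supply_lever above 0.34 rad and value of joint drain_lever below 0.15 rad), for 0.2 s.
2. the ball-ended drain lever is pressed down and the supply lever is still down (value of joint each of drain_lever, supply_lever above 0.34 rad), for 0.2 s.
At the end, for the whole second after the job is handed in: Both levers are down (at least 0.34 of 0.40 rad) and stay there, and each loose thing lies within 20 mm of where it started (all of step 2 and distance of each of collar, nipple, elbow, wrench, hammer, bottle, carton, pastejar from where it was at the start of the episode below 0.02 m); the robot touches nothing.
It fails at once if the robot touches the supply guard (more than 0.5 N) (contact force between supply_guard and the fingers above 0.5 N or contact force between supply_guard and the arm above 0.5 N).
It fails at once if the robot touches the drain guard (more than 0.5 N) (contact force between drain_guard and the fingers above 0.5 N or contact force between drain_guard and the arm above 0.5 N).
It fails at once if a loose thing is lifted or moved by more than 20 mm (distance of any of collar, nipple, elbow, wrench, hammer, bottle, carton, pastejar from where it was at the start of the episode above 0.02 m).
It also fails if it takes over 45 s, if anything falls off the work surface, if the arm or the gripper's body presses on something with over 40 N, if the wrist force passes 120 N, or if a joint passes its speed limit or range.

## Working session

There is one attempt and no reset: what is moved stays moved. The work goes in short steps, Python scripts to look and compute and a tool call to move; the robot and the scene stay as the last step left them, time stands still between calls to the robot, and variables do not carry over. Pictures are saved under pics/ and viewed, and the job is handed in when it is done.

Besides the shell and the picture viewer there is one more tool, called after "Call:" as name(argument=value, ...), one argument or row to a line, values as JSON. servo_tool: Moves the arm, as the interface text tells. Its arguments: {"type":"object","properties":{"series":{"type":"array"},"claw":{"type":"number"}},"required":["series"]}

```bash
mkdir -p pics; ls
python3 - <<'E'
from plant import bot
import cv2,numpy as np
for n in("scene","top"):
    p,d=bot.camera(n);cv2.imwrite(f"pics/{n}0.png",p);np.save(f"{n}0.npy",d)
    i=bot.camera_info(n);print(n,i)
print(bot.get_state(),bot.tcp_to_tips)
E
```

```text
pics
scene {'intrinsics': array([[361.67115367,   0.        , 321.80121507],
       [  0.        , 361.67115367, 198.875357  ],
       [  0.        ,   0.        ,   1.        ]]), 'position': array([1.17283395, 0.3256549 , 0.92916667]), 'attitude': array([0.16147159, 0.28155698, 0.81965841, 0.47203039])}
top {'intrinsics': array([[385.70206367,   0.        , 320.41559919],
       [  0.        , 385.70206367, 202.13433773],
       [  0.        ,   0.        ,   1.        ]]), 'position': array([ 0.3680373 , -0.00320438,  1.31217648]), 'attitude': array([-0.07253408,  0.06617252,  0.70650227, -0.70086699])}
{'time': 0.1, 'qpos': array([1.16639651e+00, 2.59169652e-01, 2.08581378e-02, 1.33367419e+00,
       1.30783436e-05, 1.41817680e+00]), 'qvel': array([-1.67222000e-03, -8.34812413e-05,  1.73417336e-03, -1.12241946e-03,
       -1.49026874e-03, -1.71872999e-03]), 'effort': array([ 4.72248692e-03, -5.56693482e+01,  3.45070195e+01,  1.16578434e-02,
       -1.27546032e-04, -1.23368017e-05]), 'tool_pos': array([0.13697599, 0.53252293, 0.30331628]), 'tool_rot': array([ 1.25557866e-01,  9.92086120e-01, -5.69976716e-04, -1.69781223e-04]), 'contact_force': array([-0.56050685,  0.44772515, -0.43505312]), 'torque': array([-0.03770802,  0.00769811, -0.00190535]), 'finger_gap': 0.0855539542086385} 0.0726
```

View pics/scene0.png

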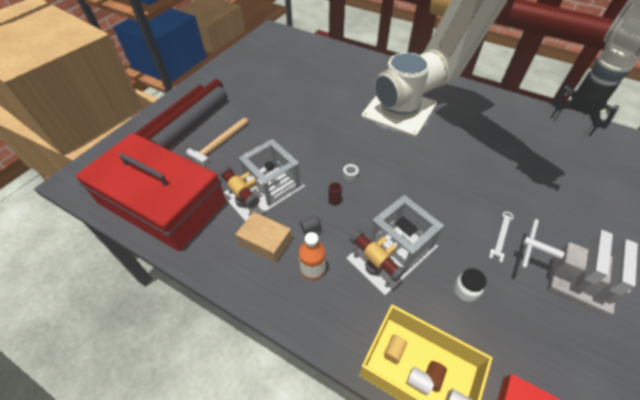

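View pics/top0.png

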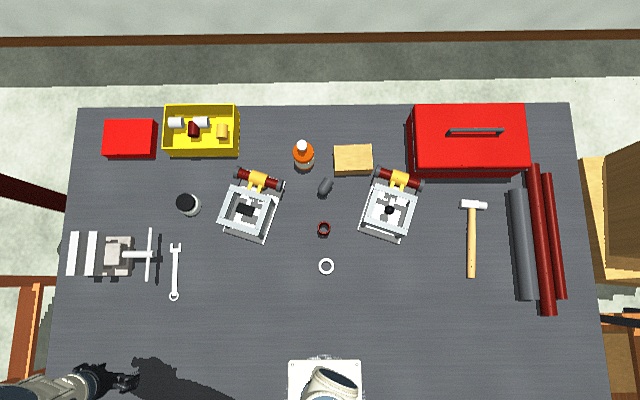

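The supply guard (rectangular paddle) is on the left at about (249,210) in the top view. The drain guard (ball) is on the right at about (389,210). Next I'll enlarge both.

```bash
python3 - <<'E'
import cv2,numpy as np
p=cv2.imread("pics/top0.png")
a=p[165:255,205:295];b=p[165:255,345:435]
cv2.imwrite("pics/crop0.png",np.hstack([cv2.resize(x,(400,400),interpolation=cv2.INTER_CUBIC) for x in(a,b)]))
E
cat > h.py <<'E'
from plant import bot
import numpy as np, cv2
from scipy.spatial.transform import Rotation as R
def cloud(n,d):
    i=bot.camera_info(n);K=i["intrinsics"]
    v,u=np.mgrid[:d.shape[0],:d.shape[1]]
    P=np.stack([(u-K[0,2])/K[0,0]*d,-(v-K[1,2])/K[1,1]*d,-d],-1)
    return P@R.from_quat(i["attitude"]).as_matrix().T+i["position"]
def atz(n,u,v,z):
    i=bot.camera_info(n);K=i["intrinsics"]
    r=R.from_quat(i["attitude"]).as_matrix()@np.array([(u-K[0,2])/K[0,0],-(v-K[1,2])/K[1,1],-1])
    p=i["position"]; return p+r*(z-p[2])/r[2]
E
python3 - <<'E'
from h import *
d=np.load("top0.npy");C=cloud("top",d)
print("bench",C[300,250],C[250,330])
for nm,(u0,u1,v0,v1) in dict(s=(205,295,165,255),d=(345,435,165,255)).items():
    Q=C[v0:v1,u0:u1].reshape(-1,3)
    m=(Q[:,2]>.117)&(Q[:,2]<.133)
    q=Q[m];r=cv2.minAreaRect(q[:,:2].astype(np.float32));print(nm,m.sum(),np.median(q[:,2]),r)
E
```

```text
bench [0.30139099 0.24263814 0.00184489] [ 0.46386945 -0.02355897 -0.00085749]
s 978 0.12432019714351616 ((0.5831893682479858, 0.24744264781475067), (0.1403505504131317, 0.13061624765396118), 71.31156158447266)
d 989 0.12407821421029608 ((0.6298569440841675, -0.2349132001399994), (0.15077687799930573, 0.24885724484920502), 64.59703063964844)
```

View pics/crop0.png

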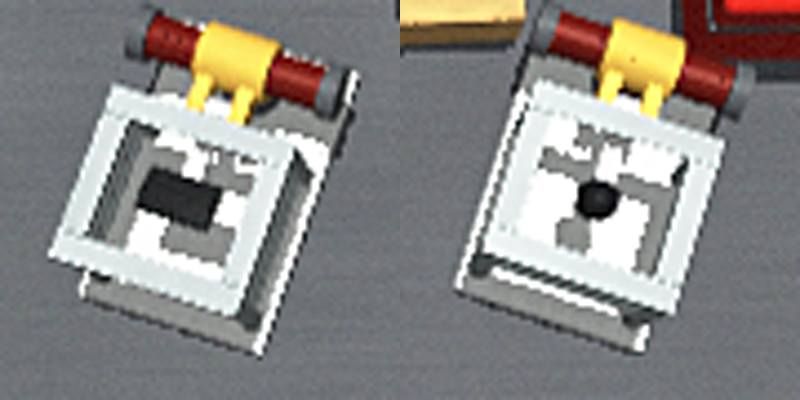

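The crop shows both guards turned the same way, with the pipe up and to the right. The paddle is centred near (179,198) and the ball near (598,200) in the crop. The supply rectangle measures 140 by 131 mm, which fits. The drain fit picked up the toolbox, so I'll filter it and cross-check with the scene camera.

Run:
```python
from h import *
for n in("top","scene"):
  d=np.load(n+"0.npy");C=cloud(n,d).reshape(-1,3)
  bgr=cv2.imread(f"pics/{n}0.png").reshape(-1,3).astype(int)
  for nm,c in dict(s=(.583,.247),d=(.585,-.172)).items():
    near=np.hypot(C[:,0]-c[0],C[:,1]-c[1])<.105
    m=near&(C[:,2]>.119)&(C[:,2]<.131)
    q=C[m];r=cv2.minAreaRect(q[:,:2].astype(np.float32))
    k=near&(bgr.max(1)<60)&(C[:,2]>.085)&(C[:,2]<.135)&(np.hypot(C[:,0]-r[0][0],C[:,1]-r[0][1])<.04)
    kk=C[k]
    print(n,nm,m.sum(),np.median(q[:,2]).round(4),np.round(r[0],4),np.round(r[1],4),round(r[2],1),"pad",k.sum(),kk.mean(0).round(4),kk[:,2].max().round(4), cv2.minAreaRect(kk[:,:2].astype(np.float32)) if k.sum()>3 else '')
# pixel-based: corners in crop
s=90/400
for nm,off,cs in (("s",(205,165),[(112,85),(308,150),(238,312),(50,257)]),("d",(345,165),[(135,80),(322,142),(277,315),(85,250)])):
    P=np.array([atz("top",off[0]+a*s,off[1]+b*s,.125) for a,b in cs]); print(nm,P.mean(0),[np.linalg.norm(P[i]-P[i-1]).round(3) for i in range(4)])
    f=P[0]-P[3]+P[1]-P[2];print(np.arctan2(f[1],f[0]))
print(atz("top",205+179*s,165+198*s,.115),atz("top",345+198*s,165+200*s,.105))
```

```text
top s 937 0.1244 [0.5832 0.2474] [0.1404 0.1306] 71.3 pad 172 [0.5858 0.2459 0.1143] 0.1217 ((0.5859734416007996, 0.24615949392318726), (0.05467751994729042, 0.032968919724226), 70.60926055908203)
top d 780 0.1242 [ 0.5823 -0.21  ] [0.1362 0.131 ] 70.8 pad 61 [ 0.5816 -0.2096  0.1087] 0.1163 ((0.5821309089660645, -0.21054303646087646), (0.025680916383862495, 0.023853115737438202), 87.14442443847656)
scene s 1172 0.1247 [0.5848 0.2482] [0.1411 0.1321] 71.8 pad 67 [0.5839 0.2425 0.1146] 0.1195 ((0.5887192487716675, 0.2479059398174286), (0.044991642236709595, 0.024824846535921097), 67.246826171875)
scene d 703 0.1246 [ 0.583  -0.2082] [0.1371 0.1326] 71.3 pad 40 [ 0.5885 -0.2029  0.1065] 0.1154 ((0.5857760310173035, -0.20310014486312866), (0.012898634187877178, 0.02074579708278179), 63.94293975830078)
s [0.58133685 0.24365631 0.125     ] [np.float64(0.13), np.float64(0.149), np.float64(0.124), np.float64(0.139)]
-0.3448464480329316
d [ 0.58039399 -0.21359731  0.125     ] [np.float64(0.128), np.float64(0.138), np.float64(0.128), np.float64(0.14)]
-0.30592204889663455
[0.58462665 0.24430493 0.115     ] [ 0.58095243 -0.21231995  0.105     ]
```

```bash
cat >> h.py <<'E'
def delta(target,yaw):
    s=bot.get_state();T=R.from_quat(s["tool_rot"]);p=s["tool_pos"]
    best=None
    for k in (0,np.pi):   # tool z down, tool y along +-guard y
        G=R.from_euler("z",yaw+k)*R.from_euler("x",np.pi)
        rv=(T.inv()*G).as_rotvec()
        if best is None or np.linalg.norm(rv)<np.linalg.norm(best):best=rv
    print("t",s["time"],"pos",p.round(4),"q",s["qpos"].round(2),"F",s["contact_force"].round(1))
    print("shift",T.inv().apply(np.array(target)-p).round(4),"turn",best.round(4))
E
python3 - <<'E'
from h import *
for n in("top","scene"):
  d=np.load(n+"0.npy");C=cloud(n,d).reshape(-1,3)
  near=np.hypot(C[:,0]-.582,C[:,1]+.212)<.105
  q=C[near&(C[:,2]>.119)&(C[:,2]<.131)&(C[:,0]<.655)];print(n,cv2.minAreaRect(q[:,:2].astype(np.float32)))
delta([.585,.247,.26],np.radians(-18.5))
E
```

```text
top ((0.5816565752029419, -0.2119704782962799), (0.14033415913581848, 0.1309686005115509), 70.79857635498047)
scene ((0.5817365050315857, -0.21118873357772827), (0.14339815080165863, 0.13280993700027466), 70.95845794677734)
t 0.1 pos [0.137  0.5325 0.3033] q [1.17 0.26 0.02 1.33 0.   1.42] F [-0.6  0.4 -0.4]
shift [-0.505  -0.1649  0.0434] turn [-0.0012 -0.0002  0.0711]
```

The drain centre is now (0.582,-0.2115) with a yaw of -19°, and both cameras agree. I'll shut the fingers and move over the supply window.

Call:
servo_tool(
  series=[
    [-0.04,-0.013,0,0,0,0.007],
    [-0.09,-0.029,0,0,0,0.014],
    [-0.14,-0.046,0,0,0,0.021],
    [-0.19,-0.062,0,0,0,0.028],
    [-0.24,-0.078,0,0,0,0.035],
    [-0.29,-0.095,0,0,0,0.042],
    [-0.34,-0.111,0,0,0,0.05],
    [-0.39,-0.127,0,0,0,0.06],
    [-0.44,-0.144,0,0,0,0.07],
    [-0.48,-0.157,0,0,0,0.071],
    [-0.505,-0.165,0.02,0,0,0.071],
    [-0.505,-0.165,0.043,0,0,0.071],
  ],
  claw=0,
)

```text
time: 1.6
tool_pos: [0.5861, 0.246, 0.2584]
tool_rot: [0.162, 0.987, -0.0, -0.001]
contact_force: [0.4, -0.4, 0.0]
finger_gap: -0.0002
```

Run:
```python
from h import *
delta([.5855,.2465,.159],np.radians(-18.5)); print(bot.get_state()["finger_gap"])
C={}
ims=[]
p,d=bot.camera("top");ims.append(cv2.resize(p[130:260,185:315],(400,400)));np.save("top1.npy",d)
p,d=bot.camera("scene");ims.append(cv2.resize(p[140:290,330:480],(400,400)))
cv2.imwrite("pics/c1.png",np.hstack(ims))
```

```text
t 1.6 pos [0.5861 0.246  0.2584] q [ 0.27  0.42  0.15  1.3  -0.    0.59] F [ 0.4 -0.4  0. ]
shift [0.0007 0.0004 0.0994] turn [-0.0007 -0.001  -0.0017]
-0.00016785484715711176
```

View pics/c1.png

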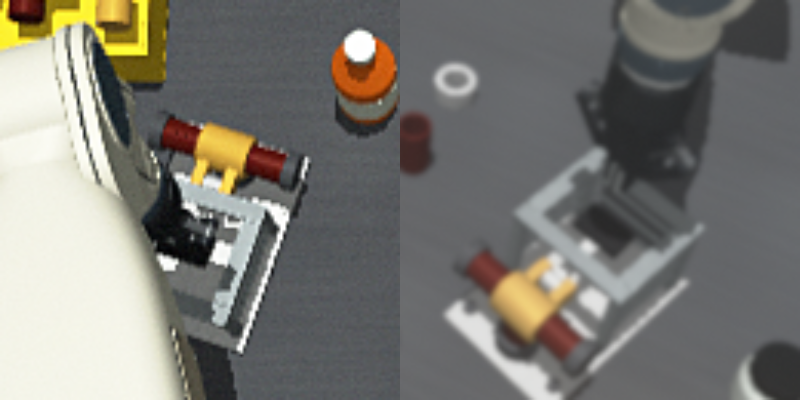

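The scene view shows the closed fingers directly above the window, around (640,190) in the crop, with nothing nearby. I'll descend.

Call:
servo_tool(
  series=[
    [0.0005,0.0005,0.03,0,0,0],
    [0.0005,0.0005,0.055,0,0,0],
    [0.0005,0.0005,0.065,0,0,0],
    [0.0005,0.0005,0.073,0,0,0],
    [0.0005,0.0005,0.08,0,0,0],
    [0.0005,0.0005,0.087,0,0,0],
    [0.0005,0.0005,0.093,0,0,0],
    [0.0005,0.0005,0.093,0,0,0],
  ],
)

```text
time: 2.7
tool_pos: [0.5846, 0.2479, 0.1682]
tool_rot: [0.161, 0.987, 0.0, 0.0]
contact_force: [0.4, 0.3, 0.6]
finger_gap: -0.0
```

Call:
servo_tool(
  series=[
    [0,0,0.003,0,0,0],
    [0,0,0.006,0,0,0],
    [0,0,0.008,0,0,0],
    [0,0,0.008,0,0,0],
  ],
)

```text
time: 3.2
tool_pos: [0.5845, 0.248, 0.161]
tool_rot: [0.161, 0.987, 0.0, 0.0]
contact_force: [-6.1, 2.2, 10.8]
finger_gap: 0.0
```

Call:
servo_tool(
  series=[
    [0,0,0.0015,0,0,0],
    [0,0,0.0015,0,0,0],
    [0,0,0.0015,0,0,0],
  ],
)

```text
time: 3.58
tool_pos: [0.5844, 0.248, 0.1608]
tool_rot: [0.161, 0.987, 0.001, 0.001]
contact_force: [-10.2, 0.9, 19.9]
finger_gap: -0.0004
```

The lever is at its stop: force went up but position did not change. I'll retreat straight up and then check the lever.

Call:
servo_tool(
  series=[
    [0,0,-0.02,0,0,0],
    [0,0,-0.06,0,0,0],
    [0,0,-0.1,0,0,0],
    [0,0,-0.12,0,0,0],
    [0,0,-0.12,0,0,0],
  ],
)

```text
time: 4.2
tool_pos: [0.5855, 0.2476, 0.2798]
tool_rot: [0.161, 0.987, 0.001, 0.002]
contact_force: [0.5, 0.3, -0.4]
finger_gap: -0.0002
```

Run:
```python
from h import *
delta([.5815,-.211,.27],np.radians(-19))
p,d=bot.camera("scene");C=cloud("scene",d).reshape(-1,3);b=p.reshape(-1,3).astype(int)
m=(b.max(1)<60)&(np.hypot(C[:,0]-.585,C[:,1]-.247)<.035)&(C[:,2]<.14)&(C[:,2]>.06)
print(m.sum(),C[m].mean(0),np.percentile(C[m][:,2],[10,50,90]))
cv2.imwrite("pics/c2.png",cv2.resize(p[140:290,330:480],(500,500)))
```

```text
t 4.2 pos [0.5855 0.2476 0.2798] q [ 0.27  0.41  0.19  1.34 -0.    0.59] F [ 0.5  0.3 -0.4]
shift [-0.1418 -0.4362  0.0096] turn [0.0016 0.0032 0.0086]
152 [0.58775612 0.25084825 0.08725419] [0.0839249  0.08735236 0.09007902]
```

View pics/c2.png

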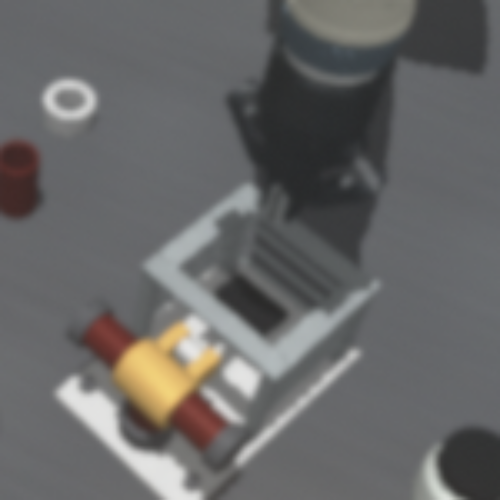

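The paddle at about (255,300) in the crop now sits low, with its top at z=0.087, which is fully down. Next is the drain guard.

Call:
servo_tool(
  series=[
    [-0.012,-0.036,0,0,0,0],
    [-0.028,-0.086,0,0.001,0.002,0.004],
    [-0.044,-0.136,0,0.001,0.002,0.005],
    [-0.06,-0.186,0,0.001,0.003,0.006],
    [-0.076,-0.236,0,0.001,0.003,0.008],
    [-0.093,-0.286,0,0.001,0.003,0.008],
    [-0.109,-0.336,0,0.001,0.003,0.008],
    [-0.125,-0.386,0,0.001,0.003,0.008],
    [-0.138,-0.424,0,0.001,0.003,0.008],
    [-0.142,-0.436,0.005,0.001,0.003,0.008],
    [-0.142,-0.436,0.01,0.001,0.003,0.008],
    [-0.142,-0.436,0.01,0.001,0.003,0.008],
  ],
)

```text
time: 5.75
tool_pos: [0.5808, -0.2096, 0.2674]
tool_rot: [0.164, 0.986, 0.0, -0.002]
contact_force: [0.4, 0.3, -1.1]
finger_gap: 0.0
```

Run:
```python
from h import *
delta([.5815,-.211,.161],np.radians(-19))
p,d=bot.camera("scene")
cv2.imwrite("pics/c3.png",cv2.resize(p[110:260,190:340],(500,500)))
```

```text
t 5.75 pos [ 0.5808 -0.2096  0.2674] q [-0.48  0.39  0.12  1.31 -0.   -0.15] F [ 0.4  0.3 -1.1]
shift [-0.0016 -0.0011  0.1064] turn [-0.0005 -0.0048  0.0018]
```

View pics/c3.png

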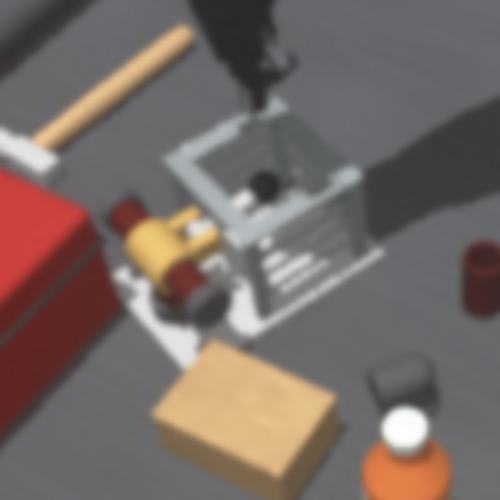

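The fingertips (260,105) are above the window and the ball (263,185) is still up. I'll press the drain lever the same way.

Call:
servo_tool(
  series=[
    [-0.001,-0.001,0.035,0,0,0],
    [-0.0015,-0.001,0.06,0,0,0],
    [-0.0015,-0.001,0.072,0,0,0],
    [-0.0015,-0.001,0.08,0,0,0],
    [-0.0015,-0.001,0.087,0,0,0],
    [-0.0015,-0.001,0.094,0,0,0],
    [-0.0015,-0.001,0.1,0,0,0],
    [-0.0015,-0.001,0.104,0,0,0],
    [-0.0015,-0.001,0.106,0,0,0],
    [-0.0015,-0.001,0.106,0,0,0],
  ],
)

```text
time: 7.05
tool_pos: [0.5819, -0.2123, 0.1625]
tool_rot: [0.165, 0.986, -0.0, -0.001]
contact_force: [-2.1, 1.2, 2.6]
finger_gap: 0.0001
```

Call:
servo_tool(
  series=[
    [0,0,0.002,0,0,0],
    [0,0,0.003,0,0,0],
    [0,0,0.003,0,0,0],
    [0,0,0.003,0,0,0],
  ],
)

```text
time: 7.55
tool_pos: [0.5819, -0.2123, 0.1595]
tool_rot: [0.165, 0.986, -0.0, -0.001]
contact_force: [-1.8, 0.9, 4.2]
finger_gap: 0.0003
```

Call:
servo_tool(
  series=[
    [0,0,0.001,0,0,0],
    [0,0,0.002,0,0,0],
    [0,0,0.002,0,0,0],
    [0,0,0.002,0,0,0],
  ],
)

```text
time: 8.05
tool_pos: [0.5819, -0.2123, 0.159]
tool_rot: [0.165, 0.986, -0.001, -0.001]
contact_force: [-5.7, 3.3, 17.0]
finger_gap: -0.0004
```

The drain lever is at its stop too: 17 N and no further travel. I'll retreat up and check everything.

Call:
servo_tool(
  series=[
    [0,0,-0.02,0,0,0],
    [0,0,-0.06,0,0,0],
    [0,0,-0.1,0,0,0],
    [0,0,-0.14,0,0,0],
    [0,0,-0.15,0,0,0],
    [0,0,-0.15,0,0,0],
  ],
)

```text
time: 8.8
tool_pos: [0.5825, -0.2124, 0.3071]
tool_rot: [0.165, 0.986, -0.0, -0.001]
contact_force: [-0.3, 0.3, -0.4]
finger_gap: 0.0003
```

Run:
```python
from h import *
delta([.5815,-.211,.3],np.radians(-19))
for n in("top","scene"):
  p,d=bot.camera(n);C=cloud(n,d).reshape(-1,3);b=p.reshape(-1,3).astype(int)
  for c in((.5815,-.211),(.585,.247)):
    m=(b.max(1)<60)&(np.hypot(C[:,0]-c[0],C[:,1]-c[1])<.03)&(C[:,2]<.14)&(C[:,2]>.06)
    if m.sum()>5:print(n,m.sum(),C[m].mean(0),np.percentile(C[m][:,2],[10,50,90,100]))
  cv2.imwrite(f"pics/{n}4.png",p)
```

```text
t 8.8 pos [ 0.5825 -0.2124  0.3071] q [-0.48  0.38  0.21  1.4  -0.   -0.15] F [-0.3  0.3 -0.4]
shift [0.0014 0.001  0.0071] turn [-0.0011 -0.0025  0.0008]
top 165 [0.5825433  0.24653869 0.08620052] [0.0823632  0.08654005 0.0898012  0.09316461]
scene 126 [0.58831116 0.24970989 0.08757805] [0.08546421 0.08750063 0.09009027 0.09217022]
```

View pics/scene4.png

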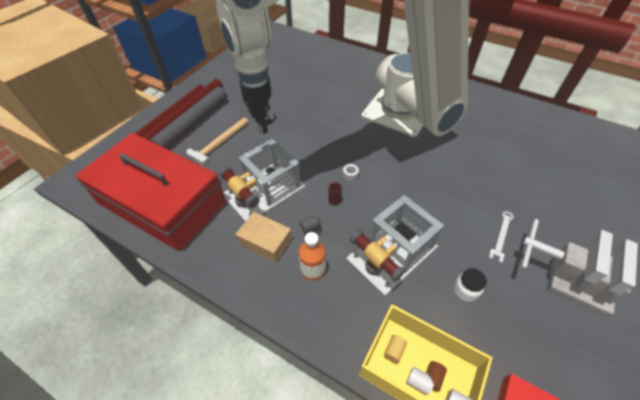

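All loose items are where they were. The ball is hidden behind the frame, so I'll back the hand off to let the top camera see it.

Call:
servo_tool(
  series=[
    [0.03,0.01,0,0,0,0],
    [0.07,0.025,0,0,0,0],
    [0.11,0.04,0,0,0,0],
    [0.14,0.055,0,0,0,0],
    [0.146,0.056,0,0,0,0],
    [0.146,0.056,0,0,0,0],
  ],
)

```text
time: 9.65
tool_pos: [0.4624, -0.112, 0.3073]
tool_rot: [0.165, 0.986, -0.0, -0.002]
contact_force: [0.1, -0.8, -0.4]
finger_gap: -0.0002
```

Run:
```python
from h import *
for n in("top","scene"):
  p,d=bot.camera(n);C=cloud(n,d).reshape(-1,3);b=p.reshape(-1,3).astype(int)
  for c in((.5815,-.211),(.585,.247)):
    m=(b.max(1)<60)&(np.hypot(C[:,0]-c[0],C[:,1]-c[1])<.03)&(C[:,2]<.14)&(C[:,2]>.05)
    if m.sum()>5:print(n,m.sum(),C[m].mean(0),np.percentile(C[m][:,2],[10,50,90,100]))
  cv2.imwrite(f"pics/{n}5.png",p)
s=bot.get_state();print(s["time"],s["tool_pos"],s["contact_force"])
a=cv2.imread("pics/scene0.png").astype(int);e=cv2.imread("pics/scene5.png")
print(bot.get_state()["qvel"].round(3))
```

```text
top 163 [0.58251407 0.24655826 0.08643276] [0.08275978 0.08665555 0.09006221 0.09721385]
scene 125 [0.58852675 0.2499637  0.08779991] [0.08541325 0.08795325 0.09012424 0.09376037]
9.75 [ 0.46299454 -0.1125049   0.30721475] [ 0.85017408  0.85799768 -0.70079393]
[-0.002  0.005  0.005  0.001 -0.     0.001]
```

View pics/top5.png

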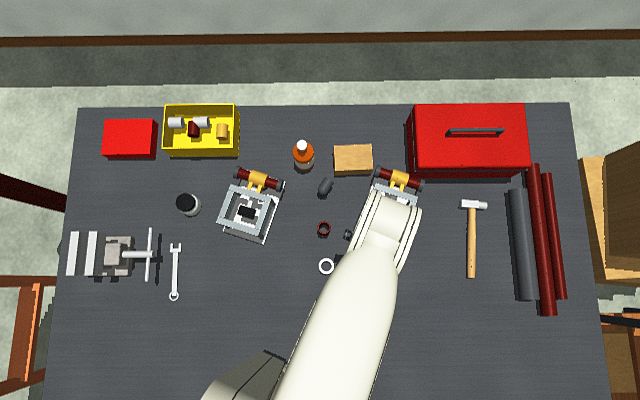

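The forearm still covers the drain guard at (389,210). I'll move farther to the left.

Call:
servo_tool(
  series=[
    [0.015,0.035,0,0,0,0],
    [0.035,0.08,0,0,0,0],
    [0.055,0.125,0,0,0,0],
    [0.075,0.17,0,0,0,0],
    [0.09,0.2,0,0,0,0],
    [0.09,0.2,0,0,0,0],
    [0.09,0.2,0,0,0,0],
  ],
)

```text
time: 10.62
tool_pos: [0.4428, 0.1061, 0.3074]
tool_rot: [0.165, 0.986, -0.0, -0.002]
contact_force: [-0.2, -0.8, 0.3]
finger_gap: 0.0002
```

Run:
```python
from h import *
for n in("top","scene"):
  p,d=bot.camera(n);C=cloud(n,d).reshape(-1,3);b=p.reshape(-1,3).astype(int)
  for c in((.5815,-.211),(.585,.247)):
    m=(b.max(1)<60)&(np.hypot(C[:,0]-c[0],C[:,1]-c[1])<.03)&(C[:,2]<.14)&(C[:,2]>.05)
    if m.sum()>5:print(n,m.sum(),C[m].mean(0),np.percentile(C[m][:,2],[10,50,90,100]))
  cv2.imwrite(f"pics/{n}6.png",p)
s=bot.get_state();print(s["time"],s["tool_pos"],s["contact_force"])
```

```text
top 62 [ 0.582166   -0.20971201  0.08167258] [0.07677822 0.08249925 0.08661102 0.08887548]
top 43 [0.59432516 0.24842025 0.08777659] [0.08470243 0.08813778 0.09130331 0.09649632]
scene 126 [0.58844945 0.2497261  0.08778088] [0.08548049 0.08772693 0.09030952 0.09221013]
10.725 [0.44272945 0.10565229 0.30753787] [-0.91572789  0.16294724 -0.78407729]
```

View pics/top6.png

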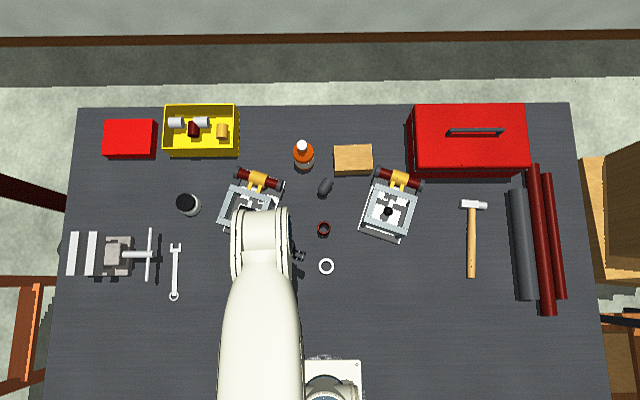

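The ball at (388,211) is now down. Its top is near z=0.087, and its surface mean dropped from 0.109 to 0.082. The loose items sit at the same pixels as at the start, and the hand is well clear.

```bash
python3 -c "
from plant import bot
print(bot.close_job())"
```

```text
the job is handed in; nothing more can be done
None
```

Both levers are pressed fully down, supply (paddle) first and then drain (ball), and the job is handed in; it returned no verdict. I pressed each one straight down through its guard window with the fingers shut, until it hit its stop. The force reached about 20 N at the supply lever and 17 N at the drain lever.

- **Levers:** after the hand withdrew, the paddle's top measured z≈0.087 m and the ball's top about 0.087–0.089 m. The specified fully-down height is 0.087 m.
- **Loose things:** by eye, none had moved in the final camera pictures; I did not measure this by script.
- **Guards:** no sign of contact with either guard. This rests on the window clearance and on the forces, which came only from pressing and stayed below 1.2 N in free air.
- **Hand:** it finished clear of everything at about z=0.31 m, at roughly 10.7 s of the 45 s allowed.

No check failed. The ball was hidden from both cameras until I moved the arm aside twice, so its final height comes from the top camera only.

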